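# Clear a lap machine's sprung lid and hold it just under its balance point

### The arm

A 7-joint arm with a two-finger parallel gripper is mounted at the origin on the work surface. World frame = base frame: x ahead of the robot, y to its left, z up, the work surface at z = 0. Lengths are in m, angles in rad, forces in N, time in s.
With the tool pointing down it reaches from about 0.4 to 0.9 m from the base axis. Payload 5.5 kg.
Tool frame: the origin (TCP) lies midway between the tips of the shut fingers; the grasp point (between the pads) lies 19 mm behind it (manip.grip_depth is the distance from the TCP to the grasp point, in m); z points along the fingers, y is the line along which they close (so a half turn about z gives the same grasp; the last joint's range is limited). The gripper opens to 92 mm and grips with 3 to 60 N. Pads are 19 mm wide; open, the fingers measure 130 mm over their backs; the gripper's body (75 mm by 190 mm) begins 47 mm behind the grasp point.
Start: joints at [1.508, 0.501, -0.427, 1.55, 0.221, 1.138, -0.21], TCP at [0.208, -0.616, 0.227] pointing down, gripper open.
Joint ranges: [-2.88, 2.88], [-0.31, 2.03], [-1.54, 1.56], [0.2, 2.42], [-1.41, 4.55], [0.19, 2.02], [-2.57, 2.57]. Speed limits (rad/s): [2.57, 2.57, 3.14, 3.14, 3.14, 3.14, 3.14].

### API

Orientations are given as a unit quaternion [x, y, z, w].
In Python, from bench import manip, effector, viewer gives the robot as it stands. Calls block until the motion is done:
- manip.move_pose(position, orientation): joint-space move of the TCP to a pose.
- manip.servo_line(position, ori=None, vel=0.15): straight line of the TCP; ori=None keeps the orientation; vel is the mean speed in m/s.
- manip.movej(angles): joint-space move.
- effector.open_jaws() and effector.close(f_grip=None): open the fingers fully, or close them until they stop; f_grip is the grip in N (None keeps the last).
- manip.sleep(seconds).
- manip.solve_ik(position, orientation): joint angles nearest the present ones, or None.
- viewer.get_image(name): name is "scene" or "top" or "wrist"; returns the picture (400x640x3 uint8, red, green, blue); there is no depth.
- viewer.get_calibration(name): a dict with "vfov" (degrees; the focal length in pixels is half the picture's height over the tangent of half this angle, whatever the lens; pixels are square), "cx", "cy" (the principal point, pixels), "dist_coeffs" ([k1, k2, p1, p2, k3] as OpenCV has them; the pictures are not rectified), "eye" and "attitude" of the camera in the world. Camera axes: x right, y down, z forward; pixel columns grow to the right and rows downward; lengths in m; the calibration is good to about 2 mm. A picture is of the moment at which its call begins: read the wrist's pose just before it. get_calibration takes no time and is no camera call; for the wrist camera it gives the pose at the moment of the call.
A pose or a line that the arm cannot do raises manip.PlanningError and nothing moves.
- manip.hand_in(): hands the job in; it is judged then, once.
Readings, each from a call of its own:
- manip.current_clock(): time.
- manip.current_q(): joint angles.
- manip.current_joint_velocities(): joint speeds.
- manip.current_tau(): joint torques, N m.
- manip.current_tool_pos(): TCP position.
- manip.current_tcp_rot(): TCP orientation.
- manip.current_force(): force on the tool from outside, world axes, zero at the start.
- manip.current_wrist_torque(): the same for the moment, N m.
- manip.current_finger_gap(): finger opening in m.
- manip.current_gripper_force(): force on a finger pad.
Only numpy, scipy, OpenCV 4.12 (cv2) and the standard library are available. Lean on these libraries where they do the work, as an engineer would, in place of code of your own. Each camera call takes 0.05 s, during which the arm holds its last target. There are 200 camera calls.

### The job

The lid springs of this lap machine are about to be adjusted and somebody must hold the lid for it: first take the brass spacer collar that was left on the lid and slide it down over the upright post of its rack until it sits fully home, without letting it drop, and let go of it. Then take the lid by its lift bar, raise it past its balance point, where the springs begin to lift it by themselves, but do not let it fly up against its stop, and ease it back to just below that point. Finish while still holding the lid steady there, with the collar on its post and the other things on the bench left alone.

Things in the scene. Friction and masses are not known exactly. Their poses are not given: they have to be found in the camera images.
- machine: The lap machine: a blue case 260 wide (along its y) x 210 deep (along its x) x 80 high, fixed to the bench, with a grey steel lid with a clear window. Origin centred under it, on the bench; its -x side is the front with knob, switch and lift bar, x points to the hinge at the back. Shut, the flat lid top is 128 above the bench.
- lid (a joint): Lid angle, rad: 0 shut (level), grows as the front rises, stop at 1.35. Torsion springs carry most of its 1.5 kg. Balance point 0.80 (46 degrees): below it the lid falls shut (2.8 N up at the bar lifts it from shut), above it the springs lift it to the stop; 0.1 rad off balance the pull at the bar is 0.6 N. Just below = 0.05 to 0.25 rad under balance; past = 0.1 rad or more beyond.
- lift_bar: The lid's lift bar, origin at its middle: a straight round steel bar of 12 diameter, 132 long along the machine's y, on two arms, its axis 42 in front of the lid's front face, free above and below. With the lid shut its axis is 114 above the bench. It lies 259 in front of the hinge line and 16 above it in the lid's own frame, and turns with the lid.
- lid_hinge (a point): Point on the hinge line of the lid, midway along it, at the back of the machine, 112 behind the machine's origin and 98 above the bench. The hinge line runs along the machine's y.
- collar_center (a point): Centre (half-way up) of the loose brass spacer collar: a ring of outer diameter 46, bore 20, height 30, about 0.34 kg, z along the bore. It starts standing flat on the shut lid.
- rack: The spacer rack, fixed to the bench: round wooden base of diameter 92 and 18 thick, on it a fixed brass spacer of diameter 46 and 12 thick, whose top, 30 above the bench, is the collar's seat; a steel post of diameter 14 rises to 78 above the bench, its last 10 tapering to diameter 5. Origin at the centre of its underside. A collar fully home has its centre 45 above the bench.
- post_top (a point): Tip of the rack's post, on its axis, 78 above the bench.
- anvil: Bystander: a round dark steel anvil of diameter 68 on a dark wooden board 100 x 85, 40 high in all; origin under its centre. It and the rack stand on opposite sides of the machine, either way round.
- pliers: Bystander: pliers with green grips, about 125 long, lying on the bench; origin under the middle.
- oil: Bystander: small amber bottle with a red cap, diameter 36, 75 high; origin under its centre.
- graver: Bystander: a graver with a pear-wood handle, about 140 long, lying on the bench; origin under its ferrule.
Mind the look-alikes: they are no part of the job. There is more than one size of the rack; the one meant has the size given above.

How it is judged:
On the way, in this order (a step that is already met when the one before it is completed fails the run):
1. the collar is fully home on the post and let go, with the lid still shut (horizontal distance between collar_center and post_top below 0.005 m and z of collar_center in the frame of rack between 0.041 and 0.049 m and angle between collar_center's own z axis and vertical below 0.1 rad and contact force between the fingers and collar below 0.05 N and value of joint lid below 0.1 rad), for 0.2 s.
2. the lid, held by its lift bar, is past its balance point (lid above 0.90 rad) (value of joint lid above 0.9 rad and contact force between the fingers and lift_bar above 0.3 N), for 0.2 s.
At the end, for the whole second after the job is handed in: The fingers still hold the lid by its lift bar (over 0.3 N) 0.05 to 0.25 rad below its balance point, steady within 0.05 rad/s, nothing else touching it; the collar sits home on the post, let go (within 5 mm of its axis, 4 mm of seated height, 0.1 rad of level) (horizontal distance between collar_center and post_top below 0.005 m and z of collar_center in the frame of rack between 0.041 and 0.049 m and angle between collar_center's own z axis and vertical below 0.1 rad and contact force between each of the fingers, lid and collar below 0.05 N and value of joint lid between 0.55 and 0.75 rad and contact force between the fingers and lift_bar above 0.3 N and velocity of joint lid between -0.05 and 0.05 rad/s and contact force between lid and anvil below 0.05 N and contact force between lid and pliers below 0.05 N and contact force between lid and oil below 0.05 N and contact force between lid and graver below 0.05 N); the arm keeps its last pose, push and grip.
It fails at once if the lid flies up to its stop (above 1.25 rad) (value of joint lid above 1.25 rad).
It fails at once if the collar is dropped down the post (faster than 0.6 m/s) (horizontal distance between collar_center and post_top below 0.01 m and linear speed of collar above 0.6 m/s).
It fails at once if another thing on the bench is moved by more than 20 mm (distance of any of anvil, pliers, oil, graver from where it was at the start of the episode above 0.02 m).
It also fails if it takes over 64 s, if anything falls off the work surface, if the arm or the gripper's body presses on something with over 40 N, if the wrist force passes 120 N, or if a joint passes its speed limit or range.

## Working session

There is one attempt and no reset: what is moved stays moved. The work goes in short steps, each a Python script; the robot and the scene stay as the last script left them, time stands still between calls to the robot, and variables do not carry over. Pictures are saved under pics/ and viewed, at most 12 in all, crops included, and the job is handed in when it is done.

```bash
ls; mkdir -p pics; python3 - <<'E'
from bench import manip, viewer
import cv2
for n in("scene","top"):
    im=viewer.get_image(n); cv2.imwrite(f"pics/{n}0.png",im[:,:,::-1]); print(n,viewer.get_calibration(n))
print(manip.current_clock(),manip.current_tool_pos(),manip.current_tcp_rot(),manip.grip_depth)
E
```

```text
pics
scene {'vfov': 52.54660675102765, 'cx': 317.35161377238614, 'cy': 196.61793500223882, 'dist_coeffs': array([-0.06820519,  0.        ,  0.        ,  0.        ,  0.        ]), 'eye': array([ 1.43895054, -0.3162546 ,  0.74010229]), 'attitude': array([ 0.73405536,  0.49752508, -0.26458248, -0.37898238])}
top {'vfov': 50.537778599573016, 'cx': 322.1680553388334, 'cy': 194.85829809402824, 'dist_coeffs': array([-0.01266964,  0.        ,  0.        ,  0.        ,  0.        ]), 'eye': array([0.49583272, 0.01794573, 1.23432929]), 'attitude': array([-0.69768008,  0.71549115, -0.02161874,  0.02911267])}
0.1 [ 0.20777441 -0.61520795  0.22578278] [ 9.86759577e-01  1.62187337e-01 -1.24463734e-04 -8.87988025e-04] 0.0188
```

View pics/top0.png

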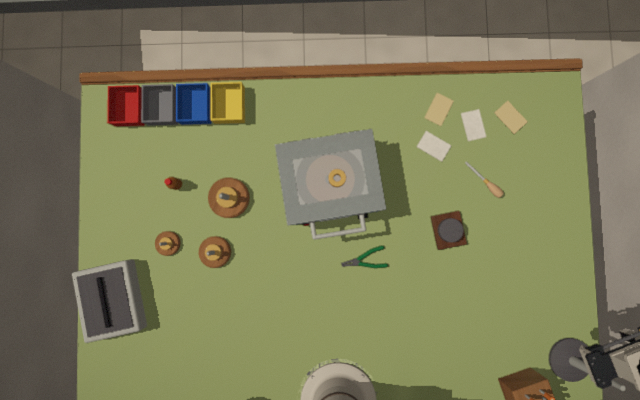

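View pics/scene0.png

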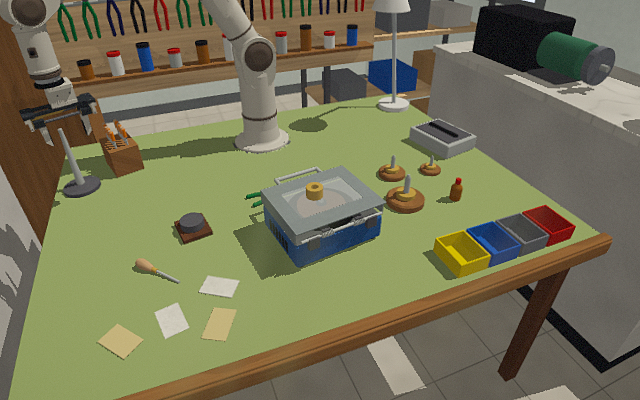

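Top view: machine (330,178), collar (337,178), lift bar (338,235). Rack candidates are (229,197), (215,252) and (167,243), with the anvil at (450,230), so I'll take an enlarged crop and measure sizes.

```bash
cat > h.py <<'E'
import numpy as np, cv2
from scipy.spatial.transform import Rotation as R
from bench import manip, effector, viewer
def K(c):
    f=200/np.tan(np.radians(c["vfov"])/2); return np.array([[f,0,c["cx"]],[0,f,c["cy"]],[0,0,1]])
def p2w(c,uv,z):
    n=cv2.undistortPoints(np.array([[uv]],float),K(c),c["dist_coeffs"])[0,0]
    d=R.from_quat(c["attitude"]).apply([n[0],n[1],1]); return c["eye"]+d*(z-c["eye"][2])/d[2]
def w2p(c,P):
    r=R.from_quat(c["attitude"]).inv(); 
    return cv2.projectPoints(r.apply(np.atleast_2d(P)-c["eye"]).reshape(-1,1,3),np.zeros(3),np.zeros(3),K(c),c["dist_coeffs"])[0][:,0]
E
python3 - <<'E'
from h import *
im=cv2.imread("pics/top0.png")
a=cv2.resize(im[165:275,145:265],None,fx=5,fy=5,interpolation=cv2.INTER_CUBIC)
b=cv2.imread("pics/top0.png")[120:250,265:395]
cv2.imwrite("pics/rackcrop.png",a)
cv2.imwrite("pics/machcrop.png",cv2.resize(b,None,fx=4.5,fy=4.5,interpolation=cv2.INTER_CUBIC))
E
```

```text
(no output)
```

View pics/rackcrop.png

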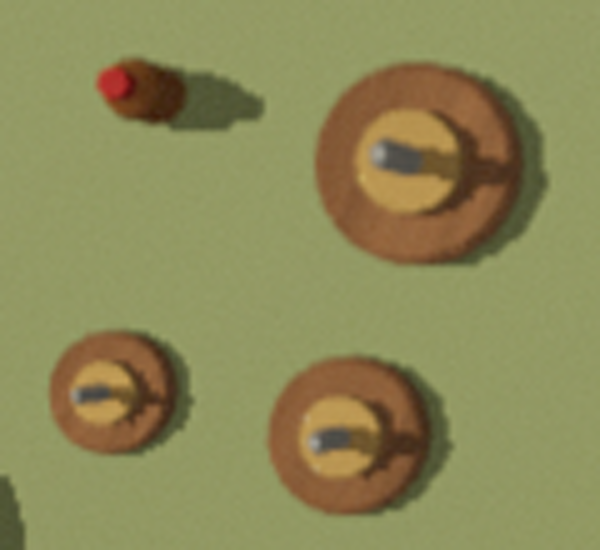

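View pics/machcrop.png

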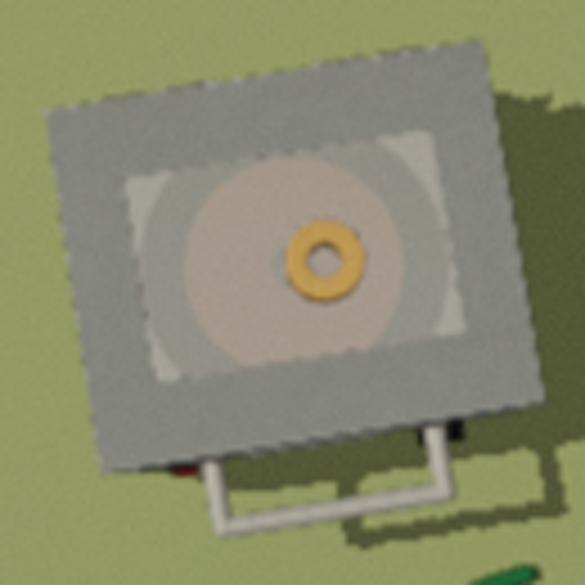

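```bash
python3 - <<'E'
from h import *
c=viewer.get_calibration("top")
r=lambda U,V:((U+.5)/5-.5+145,(V+.5)/5-.5+165)
m=lambda U,V:((U+.5)/4.5-.5+265,(V+.5)/4.5-.5+120)
for n,uv,z in [("base",r(349,436),.012),("seat",r(340,437),.03),("tip",r(318,441),.078),("baseL",r(268,436),.012),("baseR",r(430,436),.012),
 ("TL",m(45,112),.128),("TR",m(484,42),.128),("BR",m(543,402),.128),("BL",m(103,470),.128),("barL",m(222,528),.116),("barR",m(450,492),.116),("collar",m(325,260),.158)]:
    print(n,p2w(c,uv,z).round(4))
for n,uv,z in [("anvil",(451,230),.04),("pl1",(345,264),.01),("pl2",(388,265),.01),("pl3",(384,248),.01)]: print(n,p2w(c,uv,z).round(3))
cw=viewer.get_calibration("wrist");t=R.from_quat(manip.current_tcp_rot())
print(t.as_matrix().round(3),t.inv().apply(cw["eye"]-manip.current_tool_pos()),(t.inv()*R.from_quat(cw["attitude"])).as_matrix().round(3),cw["vfov"])
E
```

```text
base [0.4277 0.3438 0.012 ]
seat [0.4282 0.3441 0.03  ]
tip [0.429  0.3431 0.078 ]
baseL [0.4287 0.3906 0.012 ]
baseR [0.4266 0.297  0.012 ]
TL [0.7122 0.1511 0.128 ]
TR [ 0.7469 -0.1079  0.128 ]
BR [ 0.5345 -0.1349  0.128 ]
BL [0.5015 0.121  0.128 ]
barL [0.466  0.0532 0.116 ]
barR [ 0.4837 -0.0805  0.116 ]
collar [ 0.6171 -0.0101  0.158 ]
anvil [ 0.474 -0.329  0.04 ]
pl1 [ 0.384 -0.031  0.01 ]
pl2 [ 0.378 -0.153  0.01 ]
pl3 [ 0.427 -0.144  0.01 ]
[[ 0.947  0.32  -0.001]
 [ 0.32  -0.947  0.002]
 [ 0.    -0.002 -1.   ]] [ 8.32937804e-02 -5.53368722e-05 -1.57040841e-01] [[ 0.001 -0.952 -0.305]
 [ 1.     0.001  0.   ]
 [-0.    -0.305  0.952]] 58.99045721176348
```

Base diameters come out at 117, 93 and 72 mm, so the rack meant is the one at (215,252). The lid size (about 214 x 260), bar length and yaw (0.134) all agree with the description. Next I'll look from close above the collar and check IK.

```bash
cat >> h.py <<'E'
YAW=0.134
XM=np.array([np.cos(YAW),np.sin(YAW),0]); YM=np.array([-XM[1],XM[0],0]); Z=np.array([0,0,1.])
def down(phi): # tool pointing down, x at heading phi
    x=np.array([np.cos(phi),np.sin(phi),0]); return R.from_matrix(np.c_[x,np.cross(-Z,x),-Z]).as_quat()
BAR=np.array([.4755,-.0133,.114]); HINGE=BAR+.259*XM-.016*Z
def bar(th): return HINGE+XM*(-.259*np.cos(th)+.016*np.sin(th))+Z*(.259*np.sin(th)+.016*np.cos(th))
def tilt(a,s=1): # fingers point along XM, a below level; closes in XM-Z plane
    d=np.cos(a)*XM-np.sin(a)*Z; x=s*YM; return R.from_matrix(np.c_[x,np.cross(d,x),d]).as_quat()
def shot(n,name="wrist",crop=None,f=1):
    c=viewer.get_calibration(name); im=viewer.get_image(name)[:,:,::-1].copy(); cv2.imwrite(f"pics/{n}.png",im); return c,im
E
python3 - <<'E'
from h import *
for s in(1,-1):
  for a0 in(.3,.5,.7):
    for k in (1,.5):
      print(s,a0,k,[ (lambda q:None if q is None else q.round(2).tolist())(manip.solve_ik(bar(t)+.019*R.from_quat(tilt(a0+k*t,s)).apply([0,0,1]),tilt(a0+k*t,s))) for t in(0,.5,.98)])
t0=manip.current_clock()
manip.move_pose([.617,-.010,.26],down(.134))
print(manip.current_clock()-t0, manip.current_tool_pos(), manip.current_q().round(2))
c,im=shot("w1"); np.save("cw1.npy",c,allow_pickle=True)
print(w2p(c,[.617,-.010,.158]))
E
```

```text
1 0.3 1 [None, None, [0.85, 0.28, -1.04, 1.82, 0.31, 0.9, -0.16]]
1 0.3 0.5 [None, None, None]
1 0.5 1 [None, [1.42, 0.05, -1.39, 2.32, -0.17, 0.25, 0.33], [0.88, 0.6, -1.34, 1.65, 0.64, 1.29, -0.42]]
1 0.5 0.5 [None, None, [1.03, 0.09, -1.08, 2.06, 0.04, 0.46, 0.08]]
1 0.7 1 [None, [1.18, 0.19, -1.27, 2.17, 0.29, 0.56, -0.13], [0.63, 0.59, -1.04, 1.48, 0.48, 1.47, -0.3]]
1 0.7 0.5 [None, [1.33, 0.01, -1.28, 2.36, -0.56, 0.19, 0.71], [1.01, 0.27, -1.2, 1.9, 0.36, 0.78, -0.2]]
-1 0.3 1 [None, None, [-1.12, 0.41, 1.38, 1.87, -0.6, 0.97, -2.53]]
-1 0.3 0.5 [None, None, None]
-1 0.5 1 [None, None, [-0.94, 0.52, 1.26, 1.7, -0.57, 1.23, -2.57]]
-1 0.5 0.5 [None, None, None]
-1 0.7 1 [None, [-1.36, 0.21, 1.51, 2.23, -0.54, 0.6, -2.49], [-0.86, 0.76, 1.36, 1.53, -0.68, 1.54, -2.48]]
-1 0.7 0.5 [None, [1.17, 0.0, -1.12, 2.36, -0.57, 0.2, -2.42], [-1.19, 0.31, 1.39, 1.95, -0.56, 0.82, -2.55]]
2.5917 [ 0.61702728 -0.01141755  0.25975466] [ 0.64  0.55 -0.95  1.59  0.46  1.25 -1.83]
[[324.68525241 201.14169272]]
```

View pics/w1.png

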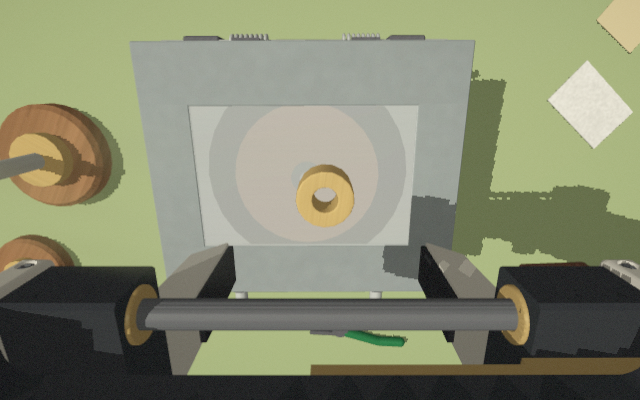

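Collar top is at about (325,199) against a predicted (324.7,201): agreement within 1.5 mm, so I can grasp.

```bash
python3 - <<'E'
from h import *
o=down(.134)
manip.servo_line([.6175,-.0095,.135],o,vel=.12)
print(manip.current_tool_pos(),manip.current_force().round(2))
effector.close(20); print(manip.current_finger_gap(),manip.current_gripper_force())
p=manip.current_tool_pos(); print(p,manip.current_force().round(2))
manip.servo_line([p[0],p[1],.25],o,vel=.15)
t0=manip.current_clock()
manip.move_pose([.429,.3435,.17],down(.4))
manip.sleep(.2)
print(manip.current_clock(),manip.current_tool_pos(),manip.current_finger_gap(),manip.current_force().round(2))
c,im=shot("w2")
T=manip.current_tool_pos()
print("tip pred",w2p(c,[.429,.3433,.078]),"collar bottom pred",w2p(c,T-[0,0,.005]),"top",w2p(c,T+[0,0,.025]), "tcp err",T-[.429,.3435,.17])
E
```

```text
[ 0.61820975 -0.00926502  0.13589658] [ 0.5  -0.46 -0.21]
0.04557295013183757 20.000017345882952
[ 0.61751315 -0.00960017  0.13500049] [-0.21  0.45  0.56]
7.35 [0.43016351 0.34252874 0.17004417] 0.04561053280671168 [-0.68  0.07 -4.4 ]
tip pred [[324.95091853 206.40890901]] collar bottom pred [[325.96287353 259.98109728]] top [[325.87032304 292.50515498]] tcp err [ 9.01243609e-04 -7.62184657e-04  5.90090797e-05]
```

View pics/w2.png

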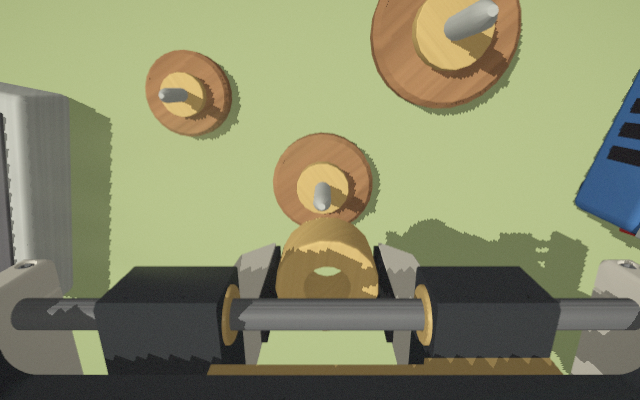

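```bash
python3 - <<'E'
import cv2
im=cv2.imread("pics/w2.png"); cv2.imwrite("pics/w2c.png",cv2.resize(im[125:305,260:390],None,fx=3.3,fy=3.3,interpolation=cv2.INTER_CUBIC))
E
```

```text
(no output)
```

View pics/w2c.png

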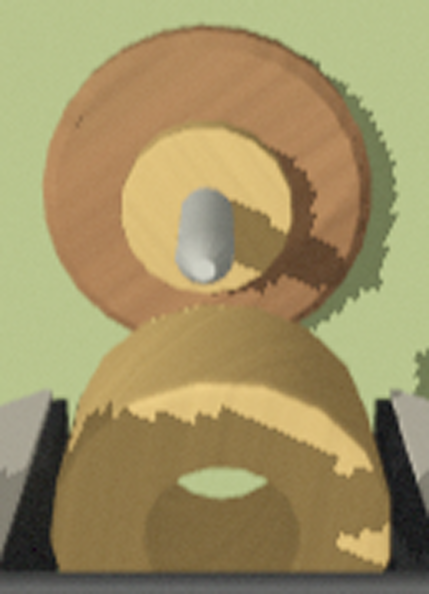

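```bash
python3 - <<'E'
from h import *
c=viewer.get_calibration("wrist");T=manip.current_tool_pos();x=R.from_quat(manip.current_tcp_rot()).apply([1,0,0])
top=T+[0,0,.023]
print("far outer, far bore rows (meas 240.6,266.3)",w2p(c,[top+.023*x,top+.010*x]).round(1))
print("near/far seat pts",w2p(c,[np.array([.4281,.3454,.03])+s*.023*x for s in(1,-1)]).round(1),"meas rows 162.5 213")
o=down(.4)
def f():return manip.current_force().round(2)
manip.servo_line([.4281,.3454,.09],o,vel=.12); manip.sleep(.2)
print(manip.current_tool_pos().round(4),f())
for z in (.08,.074,.068):
    manip.servo_line([.4281,.3454,z],o,vel=.06); manip.sleep(.1); print(manip.current_tool_pos().round(4),f())
E
```

```text
far outer, far bore rows (meas 240.6,266.3) [[326.5 240.9]
 [326.5 269. ]]
near/far seat pts [[322.8 162.7]
 [323.  213.5]] meas rows 162.5 213
[0.4286 0.3458 0.0908] [-0.13 -1.07 -4.22]
[0.428  0.3454 0.0799] [-0.17  0.69 -3.31]
[0.428  0.3454 0.0739] [ 0.03  0.1  -3.84]
[0.428  0.3454 0.0679] [ 0.19 -0.27 -4.04]
```

The collar is already around the full-diameter post with no contact force, so I'll continue to the seat.

```bash
python3 - <<'E'
from h import *
o=down(.4)
z=.068
manip.servo_line([.4281,.3454,.041],o,vel=.06); manip.sleep(.1); print(manip.current_tool_pos().round(4),manip.current_force().round(2))
for z in np.arange(.0395,.0335,-.001):
    manip.servo_line([.4281,.3454,z],o,vel=.03); manip.sleep(.1); f=manip.current_force(); print(manip.current_tool_pos().round(4),f.round(2))
    if f[2]>2: break
effector.open_jaws(); manip.sleep(.2)
print(manip.current_finger_gap(),manip.current_force().round(2),manip.current_clock())
T=manip.current_tool_pos()
manip.servo_line([T[0],T[1],.20],o,vel=.15)
print(manip.current_clock())
c,im=shot("w3")
t=np.array([.4281,.3454,0])
print("collar top seated pred",w2p(c,t+[0,0,.06]),"tip",w2p(c,t+[0,0,.078]))
u,v=w2p(c,t+[0,0,.06])[0].astype(int)
cv2.imwrite("pics/w3c.png",cv2.resize(im[max(0,v-60):v+60,u-80:u+80],None,fx=3,fy=3,interpolation=cv2.INTER_CUBIC))
# bar grasp IK search
def q(a,t,s=1,d=.019): return manip.solve_ik(bar(t)+d*R.from_quat(tilt(a,s)).apply([0,0,1]),tilt(a,s))
for s in(1,-1):
  for a in np.arange(.6,1.8,.15):
    r=[q(a,t,s) for t in(0,.4,.65,.98)]
    print(s,a.round(2),[None if x is None else x.round(1).tolist() for x in r] if a>.8 and a<1.3 else [x is not None for x in r])
E
```

```text
[0.4282 0.3458 0.0412] [-0.09 -0.32 -3.04]
[0.4282 0.3454 0.0396] [-0.56  0.42 -3.37]
[0.4281 0.3454 0.0385] [ 0.   -0.44 -2.93]
[0.4281 0.3454 0.0375] [-0.33  0.14 -3.27]
[0.4283 0.3455 0.0371] [-1.99 -1.84  5.81]
0.09214353088129817 [-0.96 -0.06  0.23] 12.7333
13.975
collar top seated pred [[325.99236999 187.29664451]] tip [[325.9685474  193.22011786]]
1 0.6 [False, False, False, False]
1 0.75 [False, False, False, False]
1 0.9 [None, None, [1.3, -0.1, -1.2, 2.3, -0.8, 0.2, 0.9], [1.3, 0.1, -1.3, 2.1, -0.0, 0.3, 0.1]]
1 1.05 [None, [1.4, 0.2, -1.4, 2.3, 0.3, 0.3, -0.1], [0.7, 0.0, -0.7, 2.2, -0.2, 0.4, 0.3], [1.2, 0.2, -1.4, 2.0, 0.4, 0.6, -0.2]]
1 1.2 [[1.0, 0.5, -1.2, 2.4, 1.1, 0.4, -0.9], [1.3, 0.4, -1.5, 2.2, 0.6, 0.6, -0.4], [1.3, 0.3, -1.4, 2.1, 0.5, 0.7, -0.3], [1.1, 0.4, -1.5, 1.9, 0.6, 0.9, -0.4]]
1 1.35 [True, True, True, True]
1 1.5 [True, True, True, True]
1 1.65 [True, True, True, True]
1 1.8 [True, True, True, True]
-1 0.6 [False, False, False, True]
-1 0.75 [False, False, False, False]
-1 0.9 [None, None, [1.0, -0.0, -0.9, 2.3, -0.7, 0.2, -2.3], None]
-1 1.05 [None, None, None, [-1.4, 0.2, 1.5, 2.1, -0.5, 0.6, -2.6]]
-1 1.2 [[-0.2, 0.2, 0.2, 2.4, -0.6, 0.2, -2.5], [-1.3, 0.2, 1.4, 2.3, -0.6, 0.5, -2.5], [-1.4, 0.3, 1.5, 2.1, -0.6, 0.7, -2.5], [-1.2, 0.3, 1.4, 1.9, -0.6, 0.8, -2.5]]
-1 1.35 [True, True, True, True]
-1 1.5 [True, True, True, True]
-1 1.65 [True, True, True, True]
-1 1.8 [True, True, True, True]
```

View pics/w3c.png

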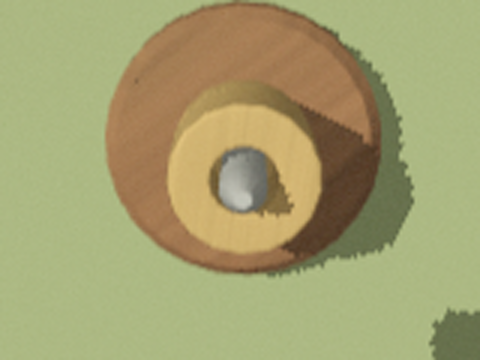

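Collar is seated flat and concentric. Next I'll hover over the bar, shifted outward so the inner finger fits between bar and lid, and check the position with the wrist camera.

```bash
python3 - <<'E'
from h import *
a=1.5
d=R.from_quat(tilt(a)).apply([0,0,1]);n=-R.from_quat(tilt(a)).apply([0,1,0]); print("n",n.round(2))
P=BAR+.014*d-.034*XM
manip.move_pose([.40,.12,.25],tilt(a))
manip.move_pose(P+.11*Z,tilt(a)); manip.sleep(.2)
T=manip.current_tool_pos();print(manip.current_clock(),T-P,manip.current_q().round(2))
c,im=shot("w4")
for y in(-.066,-.03,0,.03,.066): print(y,w2p(c,[BAR+YM*y-.006*XM,BAR+YM*y+.006*XM]).round(1).tolist())
print("lid front edge",w2p(c,[BAR+.042*XM+.014*Z+YM*y for y in(-.06,0,.1)]).round(1).tolist())
E
```

```text
n [-0.99 -0.13 -0.07]
16.6417 [7.85889600e-05 1.49955745e-03 1.10075799e-01] [-1.13  0.14  1.21  2.16 -0.19  0.88  0.32]
-0.066 [[350.4, 281.7], [365.0, 281.2]]
-0.03 [[351.5, 241.2], [366.6, 240.8]]
0 [[352.5, 204.9], [368.1, 204.6]]
0.03 [[353.5, 166.1], [369.7, 165.9]]
0.066 [[354.9, 115.7], [371.8, 115.7]]
lid front edge [[413.9, 282.2], [420.3, 209.7], [433.3, 63.2]]
```

View pics/w4.png

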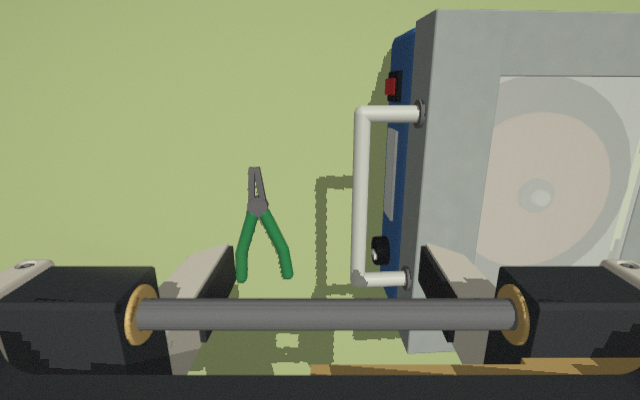

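Bar measured at column ~361 against 360.3 predicted, and the lid edge also agrees, so I can descend and close softly while recentring.

```bash
python3 - <<'E'
from h import *
o=tilt(1.5); d=R.from_quat(o).apply([0,0,1])
P=BAR+.014*d-.032*XM
def rep(s): print(s,manip.current_clock(),(manip.current_tool_pos()-BAR).round(4),manip.current_force().round(2),round(manip.current_finger_gap(),4))
manip.servo_line(P+.11*Z,o,vel=.1)
manip.servo_line(P+.03*Z,o,vel=.12); manip.sleep(.2); rep("above")
manip.servo_line(P,o,vel=.05); manip.sleep(.1); rep("in")
effector.close(3); rep("closed3")
for k in range(1,9):
    manip.servo_line(P+k*.004*XM,o,vel=.04); rep(k)
    if np.linalg.norm(manip.current_force())>25: break
E
```

```text
above 17.9583 [-0.0301 -0.0039  0.0167] [-0.24 -0.25  0.43] 0.0917
in 18.8083 [-0.0305 -0.0043 -0.0138] [ 0.09 -0.04  0.22] 0.0921
closed3 19.425 [-0.0281 -0.0037 -0.0131] [ 5.63  1.22 -3.54] 0.0685
1 19.675 [-0.0242 -0.0032 -0.0133] [ 5.39  1.23 -3.51] 0.0609
2 19.925 [-0.0205 -0.0026 -0.0133] [ 5.71  1.82 -2.61] 0.0532
3 20.175 [-0.0167 -0.0022 -0.0134] [ 6.05  1.53 -2.52] 0.0461
4 20.425 [-0.0129 -0.0017 -0.0135] [ 5.58  1.2  -1.54] 0.0382
5 20.675 [-0.0091 -0.0012 -0.0136] [ 5.58  2.6  -1.58] 0.0304
6 20.925 [-0.0052 -0.0007 -0.0136] [ 5.45  1.87 -1.84] 0.0228
7 21.175 [-0.0013 -0.0002 -0.0137] [ 5.72  2.05 -2.14] 0.0148
8 21.425 [ 0.0002  0.     -0.0143] [-0.66  1.2   2.7 ] 0.0124
```

Gripped (gap 12.4 mm). Raising along the arc in chords.

```bash
cat >> h.py <<'E'
OA=tilt(1.5); DA=R.from_quat(OA).apply([0,0,1])
def to(th,vel=.06):
    manip.servo_line(bar(th)+.014*DA,OA,vel=vel)
    p=manip.current_tool_pos()-.014*DA-HINGE
    print(round(th,2),"est",round(np.arctan2(p[2],-p@XM)-np.arctan2(.016,.259),3),"r",round(np.hypot(p[2],p@XM),4),manip.current_force().round(1),round(manip.current_finger_gap(),4),round(manip.current_clock(),1),flush=True)
E
python3 - <<'E'
from h import *
effector.close(12)
for th in (.1,.2,.3,.4,.5): to(th)
E
```

```text
0.1 est 0.099 r 0.2604 [-2.5 -1.4 -3.1] 0.0117 22.2
0.2 est 0.201 r 0.2606 [-6.2 -1.3 -1.3] 0.0119 22.8
0.3 est 0.3 r 0.2609 [-8.2 -1.4  0.5] 0.0114 23.4
0.4 est 0.398 r 0.2612 [-9.5 -0.6  1.5] 0.0112 24.0
0.5 est 0.497 r 0.2617 [-11.3  -2.    3.8] 0.0115 24.6
```

```bash
python3 - <<'E'
import h; from h import *
h.HINGE=HINGE-.0025*XM
for th in (.5,.6,.7,.8): h.to(th)
c,im=shot("s1","scene"); cv2.imwrite("pics/s1c.png",cv2.resize(im[110:290,200:460],None,fx=3,fy=3,interpolation=cv2.INTER_CUBIC))
for th in(.7,.8,.9):
    e=h.bar(th)
    print(th,((w2p(c,[e+YM*.066,e-YM*.066])-[200,110])*3).round(0).tolist())
E
```

```text
0.5 est 0.503 r 0.2596 [-4.9 -0.4  0.5] 0.0114 24.8
0.6 est 0.6 r 0.2603 [-8.9 -0.6  5. ] 0.0114 25.4
0.7 est 0.701 r 0.2607 [-11.2   0.6   9.2] 0.0115 26.0
0.8 est 0.806 r 0.2606 [-9.3  0.8  9.6] 0.0113 26.6
0.7 [[382.0, 53.0], [246.0, 88.0]]
0.8 [[394.0, 43.0], [255.0, 77.0]]
0.9 [[406.0, 34.0], [265.0, 69.0]]
```

View pics/s1c.png

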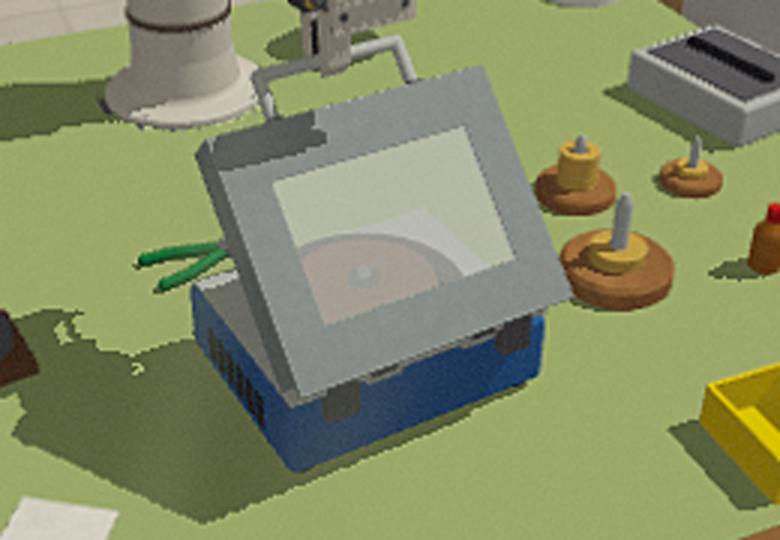

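The bar ends at crop (402,40) and (257,72) correspond to a lid angle of about 0.82, and the collar is still on its post. Going past balance, then easing back.

```bash
python3 - <<'E'
import h; from h import *
h.HINGE=HINGE-.004*XM
for th in (.8,.9,1.0): h.to(th)
manip.sleep(.5)
for th in (.9,.8,.7,.65): h.to(th,.05)
manip.sleep(.7); h.to(.65); manip.sleep(.5)
print(manip.current_force(),abs(manip.current_joint_velocities()).max(),manip.current_gripper_force(),manip.current_finger_gap())
c,im=shot("s2","scene"); cv2.imwrite("pics/s2c.png",cv2.resize(im[110:290,200:460],None,fx=3,fy=3,interpolation=cv2.INTER_CUBIC))
for th in(.55,.65,.75):
    e=h.bar(th); print(th,((w2p(c,[e+YM*.066,e-YM*.066])-[200,110])*3).round(0).tolist())
E
```

```text
0.8 est 0.805 r 0.2597 [-4.4  0.6  5.4] 0.0113 26.9
0.9 est 0.905 r 0.2596 [-4.1 -0.8  5.3] 0.0114 27.4
1.0 est 1.001 r 0.2594 [-2.   0.6  4.7] 0.0108 28.0
0.9 est 0.9 r 0.2592 [ 2.6  0.8 -2.9] 0.0115 29.2
0.8 est 0.8 r 0.2594 [ 4.5  0.6 -5. ] 0.0116 29.9
0.7 est 0.698 r 0.2594 [ 4.4  0.2 -5.6] 0.0116 30.5
0.65 est 0.646 r 0.2594 [ 4.9  1.3 -6.1] 0.0119 30.9
0.65 est 0.647 r 0.2594 [ 4.7  1.7 -6. ] 0.0117 31.9
[ 6.67291598  0.62414541 -6.14388714] 0.0021183904244750714 11.99935957789421 0.01173882250124013
0.55 [[368.0, 73.0], [236.0, 107.0]]
0.65 [[377.0, 59.0], [242.0, 93.0]]
0.75 [[387.0, 47.0], [250.0, 82.0]]
```

View pics/s2c.png

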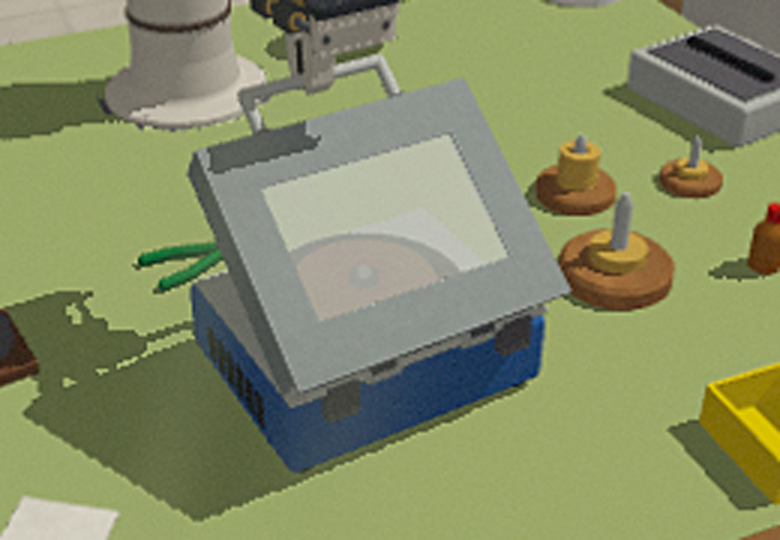

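The bar ends at (383,59) and (243,92) put the lid at about 0.65 rad, steady, with the collar home. Handing in.

```bash
python3 -c "
from bench import manip
print(manip.hand_in())"
```

```text
the job is handed in; nothing more can be done
None
```

The job is handed in. The collar is home on the middle-sized rack's post and released. The lid was taken to about 1.0 rad, past balance, and is now held steady by its lift bar at about 0.65 rad. The hand-in call returned no verdict.

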